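# Put the twin seals back in the swivel-lid seal chest

### The arm

A 6-joint arm with a two-finger parallel gripper is mounted at the origin on the work surface. World frame = base frame: x ahead of the robot, y to its left, z up, the work surface at z = 0. Lengths are in mm, angles in rad, forces in N, time in s.
With the tool pointing down it reaches from about 350 to 775 mm from the base axis. Payload 5.5 kg.
Tool frame: the origin (TCP) lies midway between the tips of the shut fingers; the grasp point (between the pads) lies robot.hold_point_z behind it (robot.hold_point_z is the distance from the TCP to the grasp point, in mm); z points along the fingers, y is the direction in which the jaws open and shut (so a half turn about z gives the same grasp; the last joint's range is limited). The gripper opens to 85 mm and grips with 20 to 120 N. Pads are 22 mm wide; open, the fingers measure 114 mm over their backs; the gripper's body (76 mm by 85 mm) begins 54 mm behind the grasp point. The pads swing forward as they close: fully open they stand 13 mm farther back than shut.
Start: joints at [1.155, 0.313, 0.046, 1.304, 0, 1.431], TCP at [156.606, 553.305, 231.323] pointing down, gripper open.
Joint ranges: [-2.76, 2.76], [-0.86, 1.69], [-1.03, 1.26], [-2.2, 2.34], [-1.47, 1.5], [-3.14, 3.14]. Speed limits (rad/s): [2.57, 2.57, 3.14, 3.14, 3.14, 3.14].

### API

Orientations are given as a 3x3 rotation matrix whose columns are the frame's x, y, z axes.
In Python, from cell import robot gives the robot as it stands.
- The arm moves only by the shell command python3 -m pendant 'ROWS' [OPENING] [FORCE]. ROWS is JSON, a list of rows, each a list of 6 numbers: the shift along the world's x, y, z in units of 25 mm (1.0 is 25 mm), then the turn, a rotation vector about the world's x, y, z in units of 6 degrees (1.0 is 6 degrees). A call has 1 to 20 rows; each row shifts and turns the pose as measured when the row begins; what a row does not reach is not made up. A row lasts 1/8 s, in which the tool goes at most 62.5 mm and 10.7 degrees, less where a joint would pass 70% of its speed; a pose out of reach is approached as far as the arm can. A call is refused whole if a number of a shift passes 1 or a number of a turn 1, either way. A call with a gripper value outside its range is refused whole. OPENING is the finger opening in mm, from 0 to 85.4, set as the call begins (- or left out, the last holds). The fingers move at their own pace and stop on an object; FORCE is the grip in N (left out, the last holds). Time passes only in rows, so rows that do not move let the fingers close. It gives the time, the measured TCP pose, the force and the opening at its end, in the units of the state.
- robot.state(): the state, without advancing time (a new reading comes with each control period).
- robot.read_camera(name): name is "scene" or "top" or "wrist"; returns the picture (420x560x3 uint8, blue, green, red); there is no depth.
- robot.camera_params(name): a dict with "fx", "fy", "cx", "cy" (pixels), "position" and "attitude" of the camera in the world; the wrist camera has in their place "hand_eye" (4x4, takes a point from camera to tool coordinates, whose origin is the TCP and whose axes are the flange's). Camera axes: x right, y up, looking along -z (the intrinsics and any distortion apply to the point x, -y, -z); pixel columns grow to the right and rows downward; lengths in mm; the calibration is good to about 2 mm. A picture is of the moment at which its call begins: read the wrist's pose just before it. camera_params takes no time and is no camera call.
- robot.job_done(): hands the job in, once; it reports no verdict.
Trained networks look in the newest picture that a camera, given by its name, has taken for a name from the list of things; names that differ only in an ending like _2 or _b are one class to them, and where a whole thing is asked for, a point or a joint stands for the part that bears it (a point fixed in the world has none). Each returns a list of dicts, best first, with "p" (0 to 1); they miss things now and then, are a little off and sometimes report something else, mostly with a low value. They report only what shows in the picture. A call takes as long as a camera call. They do not tell look-alikes from the thing itself.
- robot.silhouettes(camera, query): "region" (420x560 bool, what is visible of it) and "box" ([left, top, right, bottom] as shares, 0 to 1, of the picture: columns of its width, rows of its height, round what is visible of it).
- robot.place_of(camera, query): "location" ([column, row] as shares, 0 to 1, of the picture: columns of its width, rows of its height: a listed point, or the origin of a listed thing).
The state is a dict: "clock": time; "qpos": joint angles; "dq": joint speeds; "joint_torque": joint torques, N m; "position": TCP position; "tcp_rot": TCP orientation; "ft_force": force on the tool from outside, world axes, zero at the start; "moment": the same for the moment, N m; "gripper_width": finger opening in mm.
Only numpy, scipy, OpenCV 4.12 (cv2) and the standard library are available. Lean on these libraries where they do the work, as an engineer would, in place of code of your own. Each camera call takes 0.05 s, during which the arm holds its last target. There are 200 camera calls.

### The job

Put away the loose marble seals. Swing the chest's flat lid round on its brass corner pin until all four compartments are clear, and lay each loose seal that has a twin of its own size in the chest in that twin's compartment, flat on the floor, end to end and in line with the twin; lay odd seals without a twin in the open tray. When all twins are in, swing the lid back until it sits square over the chest. Leave the seals already in the chest, and all else on the shelf, in their places.

Things in the scene. Friction and masses are not known exactly. Their poses are not given: they have to be found in the camera images.
- chest: bamboo seal chest, fixed: open box 272 (its x) x 180 (its y) x 46 mm high, walls 10, floor 6 mm. Origin: centre of its underside. Dividers only 12 mm above the floor, along chest y at x = -58, 0, +58 mm, make four compartments 160 mm long; in each a seal lies on the line x = -87, -29, +29 or +87 mm, about 42 mm to one side of y = 0; the other half is free
- lid (a joint): heading of the flat bamboo lid about its upright pin: 0 = square over the chest; grows as it swings clockwise seen from above (free end from chest +x to chest -y); 1.57 = all compartments clear; range -0.6 to 1.9, no stop at 0. No handle: pushed by its edges; about 0.22 N m of friction keeps it where it is left
- lid_pin (a point): brass pivot pin at the corner chest x = -128, y = -82 mm; this point: on its axis at the lid's top face, 60 mm above the shelf top; axes as the chest's. At heading 0 the lid reaches from 8 mm behind the pin to 264 mm ahead along chest x and from 8 mm behind to 172 mm along chest y
- lid_free_end (a point): middle of the short edge of the lid farthest from the pin, half-way up; moves with the lid, its x axis along the lid's long edges away from the pin. Lid 272 x 180 x 14 mm, 0.35 kg, underside 46 mm above the shelf top
- twin_a_mid (a point): centre of a plain marble seal already in the chest, a bar 44 mm long (its x) and 20 x 20 mm thick, lying lengthways in one of the four compartments, which one varies; twin of mate_a
- twin_b_mid (a point): centre of a plain marble seal already in the chest, a bar 66 mm long (its x) and 20 x 20 mm thick, lying lengthways in one of the four compartments, which one varies; twin of mate_b
- twin_c_mid (a point): centre of a plain marble seal already in the chest, a bar 44 mm long (its x) and 30 x 30 mm thick, lying lengthways in one of the four compartments, which one varies; twin of mate_c
- twin_d_mid (a point): centre of a plain marble seal already in the chest, a bar 66 mm long (its x) and 30 x 30 mm thick, lying lengthways in one of the four compartments, which one varies; twin of mate_d
- mate_a_mid (a point): centre of a plain marble seal lying on the shelf top, a bar 44 mm long (its x) and 20 x 20 mm thick, 48 g, the same size as twin_a; may be absent
- mate_b_mid (a point): centre of a plain marble seal lying on the shelf top, a bar 66 mm long (its x) and 20 x 20 mm thick, 71 g, the same size as twin_b; may be absent
- mate_c_mid (a point): centre of a plain marble seal lying on the shelf top, a bar 44 mm long (its x) and 30 x 30 mm thick, 107 g, the same size as twin_c; may be absent
- mate_d_mid (a point): centre of a plain marble seal lying on the shelf top, a bar 66 mm long (its x) and 30 x 30 mm thick, 160 g, the same size as twin_d; may be absent
- odd_big_mid (a point): centre of an odd marble seal 56 mm long (its x), 42 x 42 mm thick, 267 g, lying on the shelf top: no twin in the chest; may be absent
- odd_stub_mid (a point): centre of an odd marble seal 26 mm long (its x), 20 x 20 mm thick, 28 g, lying on the shelf top: no twin in the chest; may be absent
- pad_case: closed black plastic seal pad case with snap flip-top, 90 (its x) x 70 x 24 mm, loose bystander; origin at the centre of its underside
- bowl: white ceramic grinding bowl, 100 mm across, 45 mm high, loose bystander; origin at the centre of its underside
- paperweight: brass bar paperweight, 200 (its x) x 26 x 14 mm, loose bystander; origin at the centre of its underside
- tray: open beech tray for odd seals, fixed, 130 (its x) x 160 (its y) x 26 mm high, walls and floor 6 mm; origin at the centre of its underside
There are look-alikes about, which are no part of the job. What is shaped like the part that bears mate_a_mid but green or turquoise is not meant. What is shaped like the part that bears odd_big_mid but blue or pink is not meant.

How it is judged (in metres and radians):
On the way, in this order (a step that is already met when the one before it is completed fails the run):
1. the lid is swung round until the compartments are clear (value of joint lid above 1.45 rad), for 0.2 s.
2. every loose seal that has a twin lies in line with it in the twin's compartment (horizontal distance between mate_a_mid and twin_a_mid below 0.115 m and angle between the x axis of mate_a_mid and the x axis of twin_a_mid, either way round below 0.3 rad and z of each of mate_a_mid, mate_b_mid in the frame of chest below 0.02 m and y of mate_a_mid in the frame of twin_a_mid between -0.022 and 0.022 m and z of mate_a_mid in the frame of twin_a_mid between -0.022 and 0.022 m and horizontal distance between mate_b_mid and twin_b_mid below 0.115 m and angle between the x axis of mate_b_mid and the x axis of twin_b_mid, either way round below 0.3 rad and y of mate_b_mid in the frame of twin_b_mid between -0.022 and 0.022 m and z of mate_b_mid in the frame of twin_b_mid between -0.022 and 0.022 m and horizontal distance between mate_c_mid and twin_c_mid below 0.115 m and angle between the x axis of mate_c_mid and the x axis of twin_c_mid, either way round below 0.3 rad and z of each of mate_c_mid, mate_d_mid in the frame of chest below 0.025 m and y of mate_c_mid in the frame of twin_c_mid between -0.022 and 0.022 m and z of mate_c_mid in the frame of twin_c_mid between -0.022 and 0.022 m and horizontal distance between mate_d_mid and twin_d_mid below 0.115 m and angle between the x axis of mate_d_mid and the x axis of twin_d_mid, either way round below 0.3 rad and y of mate_d_mid in the frame of twin_d_mid between -0.022 and 0.022 m and z of mate_d_mid in the frame of twin_d_mid between -0.022 and 0.022 m), for 0.3 s.
At the end, for the whole second after the job is handed in: Each loose seal with a twin lies flat in the twin's compartment, within 22 mm of its line, 115 mm centre to centre, 0.3 rad of its direction; odd seals lie on the tray's floor; seals that were in the chest are on its floor within 50 mm of their places; lid at rest within 0.06 rad of square (all of step 2 and x of odd_big_mid in the frame of tray between -0.059 and 0.059 m and y of odd_big_mid in the frame of tray between -0.074 and 0.074 m and z of odd_big_mid in the frame of tray below 0.032 m and x of odd_stub_mid in the frame of tray between -0.059 and 0.059 m and y of odd_stub_mid in the frame of tray between -0.074 and 0.074 m and z of odd_stub_mid in the frame of tray below 0.021 m and distance of each of twin_a_mid, twin_b_mid, twin_c_mid, twin_d_mid from where it was at the start of the episode below 0.05 m and z of each of twin_a_mid, twin_b_mid in the frame of chest below 0.02 m and z of each of twin_c_mid, twin_d_mid in the frame of chest below 0.025 m and value of joint lid between -0.06 and 0.06 rad and velocity of joint lid between -0.02 and 0.02 rad/s); the robot touches nothing.
It fails at once if the pad case, bowl or paperweight is moved more than 50 mm (distance of any of pad_case, bowl, paperweight from where it was at the start of the episode above 0.05 m).
Of mate_a, mate_b, mate_c, mate_d, odd_big, odd_stub only 4 to 6 are there at a start; the rules pass over those that are not, and their reading is None.
At some moment in a run one of mate_a, mate_b, mate_c, mate_d, odd_big, odd_stub may be knocked a few centimetres aside while the robot is not near it.
Once in a run the grip may slacken for a moment while it holds something.
It also fails if it takes over 210 s, if anything falls off the work surface, if the arm or the gripper's body presses on something with over 40 N, if the wrist force passes 120 N, or if a joint passes its speed limit or range.

## Working session

There is one attempt and no reset: what is moved stays moved. The work goes in short steps, Python scripts to look and compute and a shell command to move; the robot and the scene stay as the last step left them, time stands still between calls to the robot, and variables do not carry over. Pictures are saved under pics/ and viewed, about 12 in all and at most 16, crops included, and the job is handed in when it is done.

```bash
ls; mkdir -p pics
python3 - <<'E'
from cell import robot
import cv2,numpy as np
for n in("top","scene"):
    cv2.imwrite(f"pics/{n}0.png",robot.read_camera(n)); print(n,robot.camera_params(n))
print(robot.camera_params("wrist")); s=robot.state(); print(s); print(robot.hold_point_z)
E
```

```text
pics
top {'fx': 473.75014215887785, 'fy': 473.75014215887785, 'cx': 282.9698776486139, 'cy': 202.0538887727091, 'position': array([ 464.94016822,   57.83912349, 1227.7768801 ]), 'attitude': array([[ 0.00918062,  0.99878835, -0.04834823],
       [-0.99994641,  0.00893844, -0.00522287],
       [-0.00478439,  0.04839358,  0.99881689]])}
scene {'fx': 431.31323733031746, 'fy': 431.31323733031746, 'cx': 276.2213036158827, 'cy': 207.01372499329196, 'position': array([1028.69621932,  323.87129622,  783.31383013]), 'attitude': array([[-0.46957353, -0.68904162,  0.55201661],
       [ 0.88280952, -0.35782036,  0.30432211],
       [-0.01216782,  0.63022713,  0.77631547]])}
{'fx': 318.31498085672484, 'fy': 318.31498085672484, 'cx': 283.2538045108393, 'cy': 209.7298311376278, 'hand_eye': array([[ 5.92528920e-04,  9.64842500e-01,  2.62828077e-01,
         6.60499603e+01],
       [ 9.99999797e-01, -6.33539475e-04,  7.12899925e-05,
         3.29408523e-01],
       [ 2.35295577e-04,  2.62827982e-01, -9.64842680e-01,
        -1.42533412e+02],
       [ 0.00000000e+00,  0.00000000e+00,  0.00000000e+00,
         1.00000000e+00]])}
{'clock': 0.1, 'qpos': array([1.15541438e+00, 3.13947101e-01, 4.51223655e-02, 1.30358716e+00,
       1.37256299e-05, 1.43115943e+00]), 'dq': array([ 5.33585705e-05, -7.18527108e-04,  1.47834849e-03,  1.29536913e-03,
       -7.99707358e-05,  1.09459435e-03]), 'joint_torque': array([ 3.64675085e-03, -4.81725991e+01,  2.99242830e+01,  1.26867142e-02,
       -1.03094421e-04, -5.71238672e-06]), 'position': array([156.40044389, 552.86945078, 230.49780273]), 'tcp_rot': array([[-9.62222531e-01,  2.72263400e-01, -6.64503926e-04],
       [ 2.72264106e-01,  9.62221434e-01, -1.47264514e-03],
       [ 2.38452549e-04, -1.59793290e-03, -9.99998695e-01]]), 'ft_force': array([ 0.66630071, -1.04365859, -0.03652134]), 'moment': array([-0.04560854,  0.00187077,  0.02766821]), 'gripper_width': 85.21361292065149}
18.700000000000003
```

View pics/top0.png

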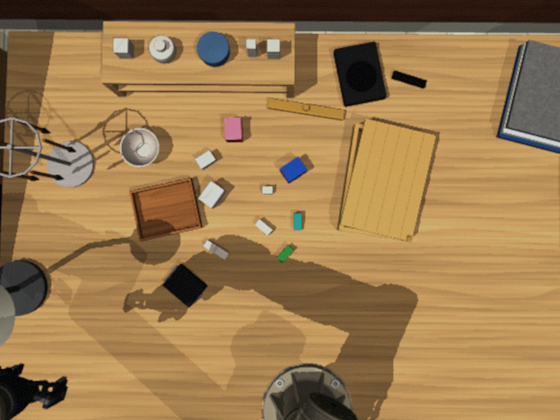

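View pics/scene0.png

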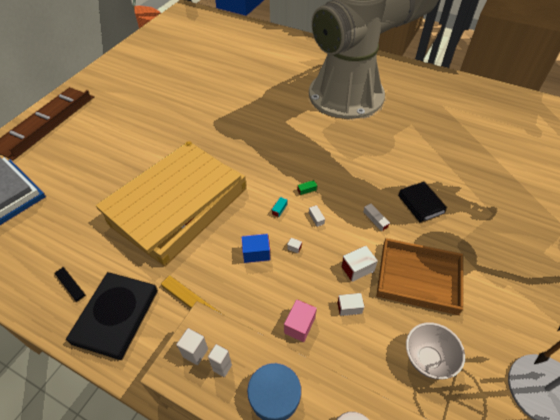

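The scene shows five white seals, at top pixels (206,159), (212,194), (268,190), (264,227) and (216,249). There are blue (293,168) and pink (233,128) look-alikes of odd_big, and teal (298,221) and green (286,253) look-alikes of mate_a. The lid has its pin at about (409,238) and seems roughly square to the chest.

```bash
cat > h.py <<'E'
from cell import robot
import cv2,numpy as np
def cam(name):
    p=robot.camera_params(name)
    if name=="wrist":
        s=robot.state(); H=p["hand_eye"]; R=s["tcp_rot"]@H[:3,:3]; t=s["position"]+s["tcp_rot"]@H[:3,3]
    else: R=p["attitude"]; t=p["position"]
    return p,R,t
def unproj(c,uv,z):
    p,R,t=c; uv=np.atleast_2d(uv).astype(float)
    d=np.c_[(uv[:,0]-p["cx"])/p["fx"],-(uv[:,1]-p["cy"])/p["fy"],-np.ones(len(uv))]@R.T
    return (t+d*((z-t[2])/d[:,2])[:,None])[:,:2]
def proj(c,X):
    p,R,t=c; q=(np.atleast_2d(X)-t)@R
    return np.c_[p["cx"]+p["fx"]*q[:,0]/-q[:,2],p["cy"]-p["fy"]*q[:,1]/-q[:,2]]
def shot(name,f=None):
    c=cam(name); im=robot.read_camera(name)
    if f: cv2.imwrite("pics/"+f,im)
    return c,im
def whites(c,im,z,amin=20,thr=120,sat=45):
    "bright unsaturated blobs -> centre, angle of long side, sizes at height z (top face)"
    hsv=cv2.cvtColor(im,cv2.COLOR_BGR2HSV)
    m=((hsv[...,2]>thr)&(hsv[...,1]<sat)).astype(np.uint8)
    out=[]
    for k in cv2.findContours(m,cv2.RETR_EXTERNAL,cv2.CHAIN_APPROX_NONE)[0]:
        if cv2.contourArea(k)<amin: continue
        w=unproj(c,k[:,0,:],z).astype(np.float32)
        (x,y),(a,b),th=cv2.minAreaRect(w)
        if a<b: a,b,th=b,a,th+90
        out.append((k[:,0].mean(0).round(),round(x),round(y),round(a),round(b),round((th+90)%180-90)))
    return out
E
python3 - <<'E'
from h import *
c,im=shot("top")
for o in whites(c,im,25):
    if 150<o[0][0]<320 and 140<o[0][1]<270: print(*o)
for n in["lid_pin","lid_free_end","chest","tray","bowl","pad_case","paperweight","mate_a_mid","mate_c_mid","odd_big_mid","odd_stub_mid"]:
    z={"lid_pin":60,"lid_free_end":53}.get(n,0)
    for r in robot.place_of("top",n)[:4]:
        uv=np.array(r["location"])*[560,420]; print(n,round(r["p"],2),uv.round(),unproj(c,uv,z).round()[0])
for q in["lid","tray","chest"]:
  r=robot.silhouettes("top",q)
  if not r: print("no",q); continue
  k=max(cv2.findContours(r[0]["region"].astype(np.uint8),0,1)[0],key=cv2.contourArea)
  print(q,cv2.minAreaRect(unproj(c,k[:,0],{"lid":60,"tray":26,"chest":46}[q]).astype(np.float32)))
crop=im[100:300,100:450]; cv2.imwrite("pics/crop.png",cv2.resize(crop,None,fx=2.25,fy=2.25,interpolation=cv2.INTER_CUBIC))
E
```

```text
[215. 249.] 401 234 64 19 57
[263. 227.] 460 113 43 19 50
[267. 190.] 555 105 25 18 -89
[211. 194.] 542 248 58 43 -36
[205. 159.] 631 264 44 30 -57
lid_pin 0.92 [411. 238.] [ 435. -251.]
lid_free_end 0.9 [402. 124.] [ 720. -232.]
chest 0.69 [377. 185.] [ 570. -180.]
tray 0.77 [167. 209.] [503. 365.]
bowl 0.87 [145. 150.] [659. 427.]
bowl 0.56 [203. 161.] [628. 273.]
paperweight 0.73 [303. 109.] [770.  14.]
paperweight 0.3 [379. 180.] [ 585. -185.]
paperweight 0.18 [401. 125.] [ 730. -242.]
mate_a_mid 0.71 [282. 252.] [396.  67.]
mate_a_mid 0.7 [297. 220.] [478.  26.]
mate_a_mid 0.44 [263. 231.] [450. 116.]
mate_c_mid 0.68 [204. 161.] [628. 270.]
odd_big_mid 0.97 [213. 190.] [555. 245.]
odd_big_mid 0.83 [233. 130.] [712. 196.]
odd_big_mid 0.59 [292. 172.] [604.  42.]
odd_stub_mid 0.47 [269. 193.] [547. 100.]
lid ((578.587646484375, -192.8218994140625), (183.6824188232422, 275.534423828125), 76.79166412353516)
tray ((502.59344482421875, 363.45147705078125), (132.45579528808594, 168.32992553710938), 13.051093101501465)
chest ((578.7799072265625, -191.26248168945312), (207.66065979003906, 287.0119934082031), 80.75798797607422)
```

View pics/crop.png

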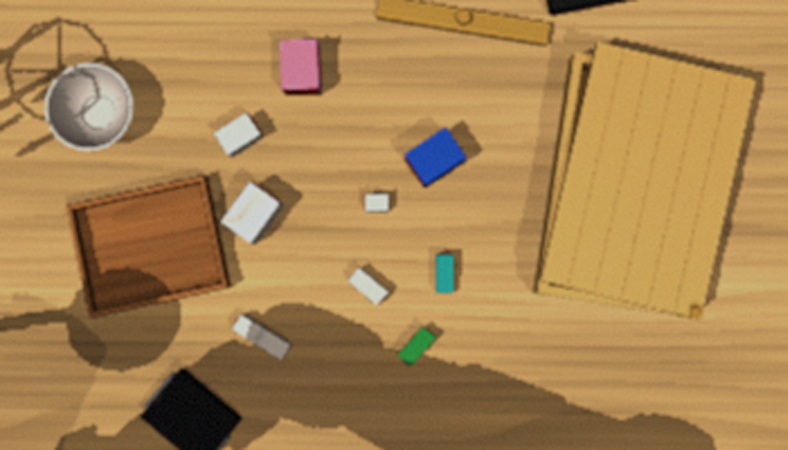

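The close crop confirms it. Mate_a is at (264,227), mate_b at (216,249), mate_c at (206,159), odd_big at (212,194) and the stub at (268,190); mate_d is absent. The chest wall shows about 4° off the lid. I'll open the lid first with closed fingers on its +y edge.

```bash
python3 -m pendant '[[0.7,-1,0,0,0,0],[0.7,-1,0,0,0,0],[0.7,-1,0,0,0,0],[0.7,-1,0,0,0,0],[0.7,-1,0,0,0,0],[0.7,-1,0,0,0,0],[0.7,-1,0,0,0,0],[0.7,-1,0,0,0,0],[0.7,-1,0,0,0,0],[0.7,-1,0,0,0,0],[0.7,-1,0,0,0,0],[0.7,-1,0,0,0,0],[0.7,-1,0,0,0,0],[0.7,-1,0,0,0,0],[0.7,-1,0,0,0,0],[0.7,-1,0,0,0,0],[0.7,-1,0,0,0,0],[0.7,-1,0,0,0,0],[0.7,-1,0,0,0,0],[0.7,-1,0,0,0,0]]' 0 40
```

```text
clock: 3.35
position: [516.0, 38.3, 233.8]
tcp_rot: [[-0.963, 0.268, 0.008], [0.268, 0.963, 0.004], [-0.006, 0.006, -1.0]]
ft_force: [0.3, -0.1, 0.7]
gripper_width: -0.1
```

```bash
python3 -m pendant '[[0.5,-0.6,-0.8,0,0,0],[0.5,-0.6,-0.9,0,0,0],[0.5,-0.6,-0.9,0,0,0],[0.5,-0.6,-0.9,0,0,0],[0.5,-0.6,-0.9,0,0,0],[0.5,-0.6,-0.9,0,0,0],[0.5,-0.6,-0.9,0,0,0],[0.4,-0.4,-0.7,0,0,0],[0,0,0,0,0,0]]' 0 40
```

```text
clock: 4.47
position: [618.6, -83.0, 56.5]
tcp_rot: [[-0.962, 0.271, 0.012], [0.271, 0.962, 0.004], [-0.01, 0.007, -1.0]]
ft_force: [-0.3, 1.3, 0.2]
gripper_width: -0.2
```

```bash
python3 -m pendant '[[0,-0.2,-0.2,0,0,0],[0,-0.6,0,0,0,0],[0.4,-0.7,0,0,0,0],[0.4,-0.7,0,0,0,0],[0.4,-0.7,0,0,0,0],[0.3,-0.7,0,0,0,0],[0.2,-0.8,0,0,0,0],[0.1,-0.8,0,0,0,0],[0.1,-0.8,0,0,0,0],[0,-0.8,0,0,0,0]]' 0 40
```

```text
clock: 5.72
position: [669.2, -258.2, 58.5]
tcp_rot: [[-0.964, 0.265, 0.021], [0.265, 0.964, 0.008], [-0.018, 0.013, -1.0]]
ft_force: [0.9, 1.2, -0.1]
gripper_width: -0.0
```

Run:
```python
from h import *
c,im=shot("top","t1.png")
print(robot.state()["ft_force"],robot.state()["position"])
r=robot.silhouettes("top","lid")
k=max(cv2.findContours(r[0]["region"].astype(np.uint8),0,1)[0],key=cv2.contourArea)
print(cv2.minAreaRect(unproj(c,k[:,0],60).astype(np.float32)))
```

```text
[ 0.92656416 -1.94216186 -0.35883137] [ 669.05171881 -261.57403981   58.49177718]
((585.5816040039062, -207.2570343017578), (104.18922424316406, 190.301025390625), 61.0927619934082)
```

View pics/t1.png

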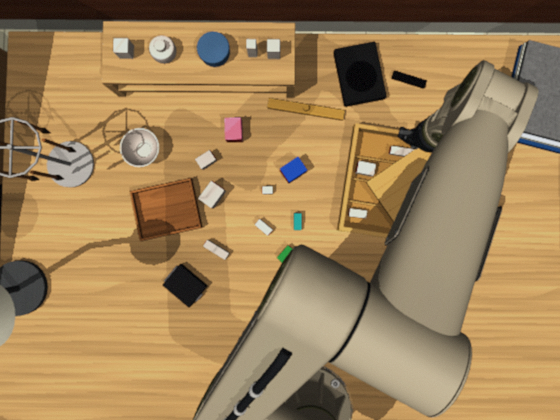

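The lid is following: it is about half open, and twins show at (365,168), (357,213) and (400,150). The tip has drifted up, so I'll lower it and carry on.

```bash
python3 -m pendant '[[0,0,-0.25,0,0,0],[-0.1,-0.7,-0.03,0,0,0],[-0.2,-0.7,-0.03,0,0,0],[-0.2,-0.7,-0.03,0,0,0],[-0.3,-0.7,-0.03,0,0,0],[-0.35,-0.65,-0.03,0,0,0],[-0.4,-0.6,-0.03,0,0,0],[-0.5,-0.6,-0.03,0,0,0],[-0.5,-0.6,-0.03,0,0,0],[-0.5,-0.6,-0.03,0,0,0],[-0.5,-0.4,-0.03,0,0,0]]' 0 40
python3 - <<'E'
from h import *
c,im=shot("top","t2.png")
for n in["lid_free_end","lid_pin"]:
  for r in robot.place_of("top",n)[:2]: print(n,r["p"],unproj(c,np.array(r["location"])*[560,420],55))
for o in whites(c,im,26,amin=12):
    if 330<o[0][0]<450 and 110<o[0][1]<250: print(*o)
cv2.imwrite("pics/t2c.png",cv2.resize(im[90:350,310:560],None,fx=2.2,fy=2.2))
E
```

```text
clock: 7.2
position: [576.7, -424.2, 46.0]
tcp_rot: [[-0.964, 0.265, 0.027], [0.265, 0.964, 0.004], [-0.025, 0.011, -1.0]]
ft_force: [2.4, -1.6, 1.5]
gripper_width: 0.3
lid_pin 0.68 [[ 569.94509932 -176.06542308]]
lid_pin 0.63 [[ 428.54595875 -244.37833622]]
[358. 213.] 498 -125 44 20 84
[396. 196.] 542 -222 68 31 82
[366. 168.] 612 -146 44 32 79
[403. 151.] 656 -241 66 21 82
```

View pics/t2c.png

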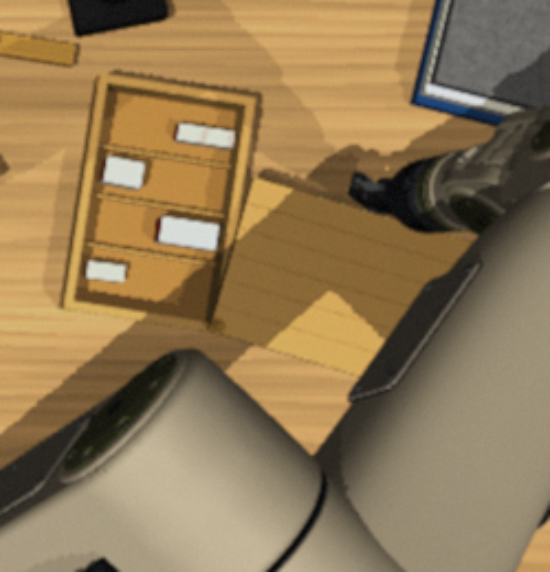

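The chest is clear, with the lid about 9° past 90 (heading about 1.7). The compartments from near to far hold a (left), d (right), c (left) and b (right). Next is mate_a.

```bash
python3 -m pendant '[[0.2,0,1,0,0,0],[0,0,1,0,0,0],[0,0,1,0,0,0],[-0.2,1,0.8,0,0,1],[-0.2,1,0,0,0,1],[-0.2,1,0,0,0,1],[-0.2,1,0,0,0,1],[-0.2,1,0,0,0,1],[-0.2,1,0,0,0,1],[-0.2,1,0,0,0,1],[-0.2,1,0,0,0,1],[-0.2,1,0,0,0,1],[-0.2,1,0,0,0,1],[-0.2,1,0,0,0,1],[-0.2,1,0,0,0,0],[-0.2,1,0,0,0,0],[-0.2,1,0,0,0,0],[-0.2,1,0,0,0,0],[-0.2,1,0,0,0,0],[-0.2,1,0,0,0,0]]' 0 40
python3 -m pendant '[[-0.3,0.8,0,0,0,0],[-0.3,0.8,0,0,0,0],[-0.3,0.8,0,0,0,0],[0,0,0,0,0,0]]' 50 40
cat >> h.py <<'E'
def look(f=None,z=20,amin=150,thr=120,sat=45):
    c,im=shot("wrist",f); s=robot.state(); R=s["tcp_rot"]
    print("TCP",s["position"].round(1),"yaw_y",np.degrees(np.arctan2(R[1,1],R[0,1])).round(1),"tilt",R[:2,2].round(3),"w",s["gripper_width"].round(1),"t",s["clock"])
    for o in whites(c,im,z,amin,thr,sat): print(*o)
    return c,im
E
python3 - <<'E'
from h import *
look("w1.png")
E
```

```text
clock: 9.85
position: [481.0, 35.6, 132.8]
tcp_rot: [[-0.589, -0.807, -0.033], [-0.808, 0.589, 0.024], [0.001, 0.041, -0.999]]
ft_force: [0.1, 0.5, -0.2]
gripper_width: 0.1
clock: 10.35
position: [453.2, 101.3, 131.5]
tcp_rot: [[-0.583, -0.812, -0.04], [-0.813, 0.582, 0.023], [0.005, 0.046, -0.999]]
ft_force: [0.8, -0.8, -0.2]
gripper_width: 50.1Traceback (most recent call last):
  File "<stdin>", line 2, in <module>
  File "h.py", line 34, in look
    print("TCP",s["position"].round(1),"yaw_y",np.degrees(np.arctan2(R[1,1],R[0,1])).round(1),"tilt",R[:2,2].round(3),"w",s["gripper_width"].round(1),"t",s["clock"])
                                                                                                                          ^^^^^^^^^^^^^^^^^^^^^^^^
AttributeError: 'float' object has no attribute 'round'
```

View pics/w1.png

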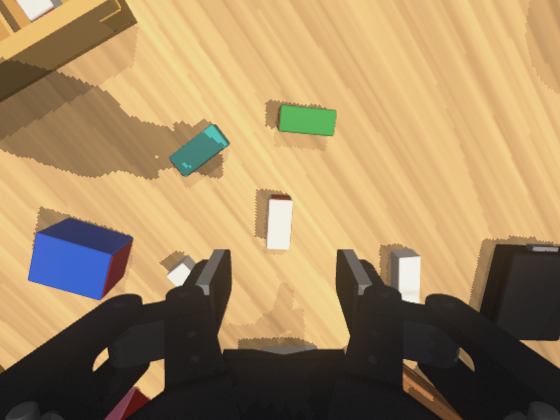

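Mate_a (white) is at (279,222), nearly aligned between the jaws. The teal and green look-alikes are above it.

```bash
sed -i 's/s\["gripper_width"\].round(1)/round(s["gripper_width"],1),"fix_tilt_units",(np.array([-R[1,2],R[0,2]])\/.1047).round(2)/' h.py
python3 - <<'E'
from h import *
look()
E
```

```text
TCP [454.2 100.2 131.7] yaw_y 144.2 tilt [-0.039  0.023] w 50.0 fix_tilt_units [-0.22 -0.38] t 10.45
[183. 271.] 553 99 26 14 9
[410. 279.] 398 226 48 19 60
[280. 224.] 461 115 43 19 50
[39.  6.] 503 -108 28 13 -35
```

```bash
python3 -m pendant '[[0.3,0.55,-0.5,-0.22,-0.38,-0.7],[0,0,-1,0,0,0],[0,0,-1,0,0,0],[0,0,-1,0,0,0],[0,0,-0.6,0,0,0],[0,0,0,0,0,0]]' 45 40
```

```text
clock: 11.2
position: [464.3, 110.4, 26.6]
tcp_rot: [[-0.648, -0.762, 0.004], [-0.762, 0.648, -0.001], [-0.002, -0.004, -1.0]]
ft_force: [-0.5, 0.2, -0.1]
gripper_width: 45.0
```

```bash
python3 -m pendant '[[-0.13,0.15,-0.35,0,0,0],[0,0,-0.35,0,0,0],[0,0,0,0,0,0]]' 45 40; python3 -m pendant '[[0,0,0,0,0,0],[0,0,0,0,0,0],[0,0,0,0,0,0],[0,0,0,0,0,0],[0,0,0.8,0,0,0],[0,0,1,0,0,0],[0,0,0,0,0,0]]' 12 40
```

```text
clock: 11.58
position: [462.1, 113.8, 9.2]
tcp_rot: [[-0.649, -0.761, 0.006], [-0.761, 0.649, -0.001], [-0.003, -0.006, -1.0]]
ft_force: [-0.5, -0.2, 1.4]
gripper_width: 44.7
clock: 12.45
position: [462.4, 113.9, 55.7]
tcp_rot: [[-0.649, -0.761, 0.007], [-0.761, 0.649, -0.001], [-0.004, -0.006, -1.0]]
ft_force: [-0.4, -0.1, -1.3]
gripper_width: 19.0
```

Run:
```python
from h import *
c=cam("top")
k=np.array([[105,72],[262,93],[212,328],[65,305]])/2.2+[310,90]
w=unproj(c,k,46).astype(np.float32); print(w.round(), cv2.minAreaRect(w))
s=[(498,-125,26),(542,-222,36),(612,-146,36),(656,-241,26)]
t=np.array([unproj(c,proj(c,[x,y,26]),z)[0] for x,y,z in s]); print(t.round(),t.mean(0))
# fit chest pose from twins
m=np.array([[-87,42],[-29,-42],[29,42],[87,-42]]); a=m[:,0]+1j*m[:,1]; b=(t-t.mean(0))@[1,1j]
r=(b*a.conj()).sum()/(abs(a)**2).sum(); th=np.angle(r); print(np.degrees(th),abs(r))
for th in [th]:
  for q in [(-87,-40),(29,-42),(87,40)]:
    z=(q[0]+1j*q[1])*np.exp(1j*th)+t.mean(0)@[1,1j]; print(q,z)
```

```text
[[ 724. -122.]
 [ 701. -301.]
 [ 433. -243.]
 [ 457.  -77.]] ((579.0272216796875, -189.393798828125), (180.43116760253906, 277.5003967285156), 80.4543228149414)
[[ 498. -125.]
 [ 541. -220.]
 [ 611. -144.]
 [ 656. -241.]] [ 576.53377439 -182.49382686]
-9.976418894571342 1.0119742161424932
(-87, -40) (483.9195755095027-206.81686461624753j)
(29, -42) (597.8190697785233-228.8827932226157j)
(87, 40) (669.1479732706455-158.17078910300722j)
```

```bash
python3 -m pendant '[[0,0,1,0,0,0],[0,-0.5,0.5,0,0,1],[0.05,-1,0,0,0,1],[0.1,-1,0,0,0,1],[0.05,-1,0,0,0,1],[0.1,-1,0,0,0,1],[0.05,-1,0,0,0,0],[0.1,-1,0,0,0,0],[0.05,-1,0,0,0,0],[0.1,-1,0,0,0,0],[0.05,-1,0,0,0,0],[0.1,-1,0,0,0,0],[0.05,-1,0,0,0,0],[0,-0.7,0,0,0,0],[0,0,0,0,0,0]]' 12 40
python3 - <<'E'
from h import *
look("w2.png",26)
E
```

```text
clock: 14.32
position: [475.1, -198.8, 78.6]
tcp_rot: [[-0.162, -0.987, -0.009], [-0.987, 0.162, 0.006], [-0.004, 0.01, -1.0]]
ft_force: [-0.8, -0.2, -0.1]
gripper_width: 19.0
TCP [ 474.8 -198.    78.5] yaw_y 170.7 tilt [-0.009  0.006] w 18.9 fix_tilt_units [-0.06 -0.09] t 14.375
[ 99. 312.] 612 -162 58 24 21
[250. 267.] 502 -175 31 9 73
[280. 286.] 483 -156 105 34 75
[ 12. 212.] 640 -234 63 21 67
[172. 215.] 544 -217 71 38 81
```

View pics/w2.png

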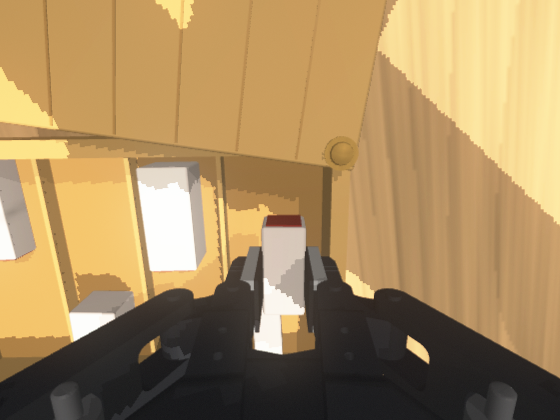

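Mate_a is held centrally, with twin a behind it at (268,330). The pin is at (341,153) and the compartment is clear. I'll shift about 9 mm in x and 12 mm in y, then lower.

```bash
python3 -m pendant '[[0.35,-0.45,0,-0.06,-0.09,0],[0,0,-0.6,0,0,0],[0,0,-0.8,0,0,0],[0,0,-0.6,0,0,0],[0,0,0,0,0,0]]' 12 40
```

```text
clock: 15.0
position: [483.6, -206.4, 24.5]
tcp_rot: [[-0.158, -0.988, -0.0], [-0.988, 0.158, 0.001], [-0.001, 0.001, -1.0]]
ft_force: [-0.4, -0.4, -0.2]
gripper_width: 18.5
```

```bash
python3 -m pendant '[[0,-0.1,-0.3,0,0,0],[0,0,-0.05,0,0,0],[0,0,0,0,0,0]]' 12 40;python3 -m pendant '[[0,0,0,0,0,0],[0,0,0,0,0,0],[0,0,0,0,0,0],[0,0,0.5,0,0,0],[0,0,1,0,0,0],[0,0,1,0,0,0],[0,0,1,0,0,0],[0,0,0.5,0,0,0]]' 30 40
python3 - <<'E'
from h import *
c,im=look("w3.png",26)
E
```

```text
clock: 15.38
position: [484.0, -209.0, 16.0]
tcp_rot: [[-0.157, -0.988, 0.0], [-0.988, 0.157, 0.001], [-0.001, -0.0, -1.0]]
ft_force: [0.4, -0.3, -0.1]
gripper_width: 18.6
clock: 16.38
position: [484.2, -209.0, 122.0]
tcp_rot: [[-0.157, -0.988, 0.002], [-0.988, 0.157, 0.0], [-0.0, -0.002, -1.0]]
ft_force: [0.1, -0.3, -0.5]
gripper_width: 30.1
TCP [ 484.8 -209.3  123.1] yaw_y 171.0 tilt [ 0.003 -0.001] w 29.6 fix_tilt_units [0.01 0.03] t 16.425
[135. 294.] 619 -160 32 13 20
[282. 302.] 498 -128 49 19 83
[153. 281.] 601 -166 27 13 -9
[236. 268.] 531 -167 39 11 67
[331. 270.] 454 -155 39 10 -86
[284. 209.] 484 -210 43 19 82
[206. 210.] 544 -218 70 35 82
[ 65. 205.] 652 -240 64 30 82
```

Mate_a reads (484,-210) at 82°, in line with its twin at (498,-128). Mate_b is next.

```bash
python3 -m pendant '[[-0.1,1,0,0,0,0],[-0.2,1,0,0,0,0],[-0.2,1,0,0,0,0],[-0.2,1,0,0,0,0],[-0.2,1,0,0,0,0],[-0.2,1,0,0,0,0],[-0.2,1,0,0,0,0],[-0.2,1,0,0,0,0],[-0.2,1,0,0,0,0],[-0.2,1,0,0,0,0],[-0.2,1,0,0,0,-1],[-0.2,1,0,0,0,-1],[-0.2,1,0,0,0,-1],[-0.2,1,0,0,0,-0.8],[-0.2,1,0,0,0,0],[-0.2,0.9,0,0,0,0],[0,0.5,0,0,0,0],[0,0,0,0,0,0]]' 45 40
python3 - <<'E'
from h import *
c,im=look("w4.png",20)
E
```

```text
clock: 18.68
position: [398.2, 212.8, 115.7]
tcp_rot: [[-0.54, -0.842, -0.007], [-0.842, 0.54, 0.0], [0.004, 0.006, -1.0]]
ft_force: [-1.0, -0.2, -0.2]
gripper_width: 44.8
TCP [398.1 212.4 115.7] yaw_y 147.3 tilt [-0.007  0.   ] w 44.9 fix_tilt_units [-0.   -0.07] t 18.725
[214. 277.] 478 229 25 11 45
[346. 260.] 377 275 22 7 81
[293. 236.] 403 235 65 19 59
[ 36. 206.] 556 107 25 20 -86
```

```bash
python3 -m pendant '[[0.2,0.9,-0.4,0,-0.07,0.25],[0,0,-1,0,0,0],[0,0,-1,0,0,0],[0,0,-1,0,0,0],[0,0,-0.3,0,0,0],[0,0,0,0,0,0]]' 45 40
```

```text
clock: 19.48
position: [405.8, 231.2, 21.4]
tcp_rot: [[-0.523, -0.852, 0.002], [-0.852, 0.523, -0.001], [-0.0, -0.003, -1.0]]
ft_force: [1.1, 0.8, 0.7]
gripper_width: 44.6
```

```bash
python3 -m pendant '[[-0.1,0.15,-0.25,0,0,0],[0,0,-0.25,0,0,0],[0,0,0,0,0,0]]' 45 40; python3 -m pendant '[[0,0,0,0,0,0],[0,0,0,0,0,0],[0,0,0,0,0,0],[0,0,0,0,0,0],[0,0,0.8,0,0,0],[0,0,1,0,0,0],[0,0,1,0,0,0],[0,0,0,0,0,0]]' 12 40
```

```text
clock: 19.85
position: [404.8, 235.5, 10.0]
tcp_rot: [[-0.524, -0.852, 0.006], [-0.852, 0.524, -0.0], [-0.003, -0.005, -1.0]]
ft_force: [-0.2, -0.0, -0.2]
gripper_width: 45.1
clock: 20.85
position: [404.2, 235.3, 81.6]
tcp_rot: [[-0.524, -0.852, 0.005], [-0.852, 0.524, -0.001], [-0.002, -0.004, -1.0]]
ft_force: [0.3, 1.3, 0.2]
gripper_width: 18.8
```

```bash
python3 -m pendant '[[0.3,-0.5,0.5,0,0,0],[0.65,-1,0.1,0,0,1],[0.65,-1,0,0,0,1],[0.65,-1,0,0,0,1],[0.65,-1,0,0,0,0.7],[0.65,-1,0,0,0,0],[0.65,-1,0,0,0,0],[0.65,-1,0,0,0,0],[0.65,-1,0,0,0,0],[0.65,-1,0,0,0,0],[0.65,-1,0,0,0,0],[0.65,-1,0,0,0,0],[0.65,-1,0,0,0,0],[0.65,-1,0,0,0,0],[0.65,-1,0,0,0,0],[0.5,-0.6,0,0,0,0],[0,0,0,0,0,0]]' 12 40
python3 - <<'E'
from h import *
c,im=look("w5.png",26)
E
```

```text
clock: 22.98
position: [652.6, -172.2, 86.5]
tcp_rot: [[-0.157, -0.987, -0.014], [-0.988, 0.157, -0.002], [0.004, 0.014, -1.0]]
ft_force: [-0.3, -0.0, -0.6]
gripper_width: 18.6
TCP [ 651.9 -171.4   86.4] yaw_y 171.0 tilt [-0.015 -0.001] w 18.6 fix_tilt_units [ 0.01 -0.14] t 23.025
[508. 249.] 504 -129 49 29 86
[339. 255.] 617 -145 53 44 79
[283. 257.] 656 -144 104 30 81
[538. 127.] 485 -210 43 20 81
[451. 126.] 539 -218 68 32 82
[257. 120.] 658 -241 65 19 82
```

View pics/w5.png

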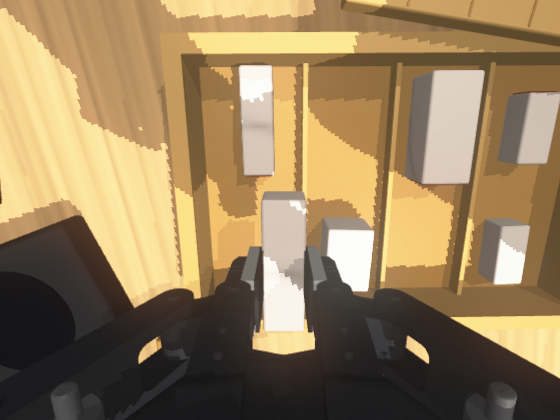

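Mate_b is held and twin b is at (257,120), which is world (658,-241). The target is about (671,-160).

```bash
python3 -m pendant '[[0.75,0.45,0,0,-0.14,0],[0,0,-0.8,0,0,0],[0,0,-0.8,0,0,0],[0,0,-0.5,0,0,0],[0,0,0,0,0,0]]' 12 40
```

```text
clock: 23.65
position: [672.0, -154.4, 32.8]
tcp_rot: [[-0.152, -0.988, 0.001], [-0.988, 0.152, 0.0], [-0.001, -0.001, -1.0]]
ft_force: [0.6, -0.5, -0.1]
gripper_width: 18.5
```

```bash
python3 -m pendant '[[0,-0.25,-0.1,0,0,0],[0,0,-0.3,0,0,0],[0,0,-0.2,0,0,0],[0,0,0,0,0,0]]' 12 40;python3 -m pendant '[[0,0,0,0,0,0],[0,0,0,0,0,0],[0,0,0,0,0,0],[0,0,0.5,0,0,0],[0,0,1,0,0,0],[0,0,1,0,0,0],[0,0,1,0,0,0],[0,0,0.5,0,0,0]]' 30 40
python3 - <<'E'
from h import *
c,im=look("w6.png",26)
E
```

```text
clock: 24.15
position: [673.4, -161.3, 18.9]
tcp_rot: [[-0.152, -0.988, 0.004], [-0.988, 0.152, -0.001], [0.0, -0.005, -1.0]]
ft_force: [0.1, -0.8, 0.3]
gripper_width: 18.8
clock: 25.15
position: [673.6, -161.3, 125.5]
tcp_rot: [[-0.152, -0.988, 0.006], [-0.988, 0.152, -0.001], [0.0, -0.007, -1.0]]
ft_force: [0.5, 0.1, 0.2]
gripper_width: 30.0
TCP [ 674.2 -161.5  126.9] yaw_y 171.3 tilt [ 0.008 -0.002] w 30.3 fix_tilt_units [0.02 0.08] t 25.2
[237. 260.] 718 -125 24 8 64
[507. 217.] 503 -128 47 27 87
[364. 216.] 613 -144 50 36 79
[285. 206.] 673 -163 64 19 82
[533. 108.] 485 -210 43 20 81
[457. 106.] 539 -218 67 31 81
[290. 100.] 658 -241 64 19 82
```

```bash
python3 -m pendant '[[-0.1,1,0,0,0,0],[-0.1,1,0,0,0,0],[-0.1,1,0,0,0,0],[-0.1,1,0,0,0,0],[-0.1,1,0,0,0,0],[-0.1,1,0,0,0,0],[-0.1,1,0,0,0,0],[-0.1,1,0,0,0,1],[-0.1,1,0,0,0,1],[-0.1,1,0,0,0,1],[-0.1,1,0,0,0,1],[-0.1,1,0,0,0,1],[-0.1,1,0,0,0,1],[-0.1,1,0,0,0,1],[-0.1,1,0,0,0,0],[-0.1,0.8,0,0,0,0],[0,0,0,0,0,0]]' 55 40
python3 - <<'E'
from h import *
c,im=look("w7.png",30)
E
```

```text
clock: 27.32
position: [613.2, 273.4, 114.8]
tcp_rot: [[0.586, -0.81, -0.015], [-0.81, -0.586, -0.004], [-0.005, 0.014, -1.0]]
ft_force: [-0.4, -0.8, -0.1]
gripper_width: 54.9
TCP [613.4 272.5 114.8] yaw_y -144.1 tilt [-0.015 -0.004] w 55.1 fix_tilt_units [ 0.04 -0.14] t 27.375
[143. 380.] 621 463 49 23 89
[101. 301.] 691 419 90 27 54
[378. 236.] 543 246 70 47 -35
[315. 175.] 611 236 43 30 -62
[488.  69.] 562 112 24 19 -87
```

View pics/w7.png

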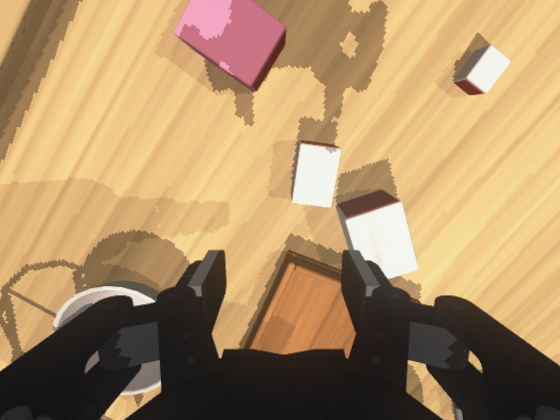

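Mate_c has been knocked aside, from (631,264) to (611,236), and shows at pixel (316,175). There is just enough room beside odd_big for the finger.

```bash
python3 -m pendant '[[-0.05,-0.9,0,0.04,-0.14,-0.9],[-0.05,-0.6,-0.4,0,0,-0.4],[0,0,-1,0,0,0],[0,0,-1,0,0,0],[0,0,-0.6,0,0,0],[0,0,0,0,0,0]]' 50 40
python3 - <<'E'
from h import *
c,im=look("w8.png",30)
E
```

```text
clock: 28.12
position: [610.6, 228.7, 35.8]
tcp_rot: [[0.462, -0.887, -0.002], [-0.887, -0.462, -0.001], [0.0, 0.002, -1.0]]
ft_force: [-0.1, -0.7, 0.3]
gripper_width: 50.4
TCP [611.2 228.9  36.7] yaw_y -152.5 tilt [-0.    -0.001] w 50.2 fix_tilt_units [ 0.01 -0.  ] t 28.175
[413. 376.] 515 259 24 15 -28
[338. 333.] 564 254 25 11 -44
[278. 268.] 611 235 44 29 -62
[506.  84.] 563 111 24 19 -87
```

```bash
python3 -m pendant '[[0,0.26,-0.4,0,0,0],[0,0,-0.45,0,0,0],[0,0,0,0,0,0]]' 50 50; python3 -m pendant '[[0,0,0,0,0,0],[0,0,0,0,0,0],[0,0,0,0,0,0],[0,0,0,0,0,0],[0,0,0.8,0,0,0],[0,0,1,0,0,0],[0,0,1,0,0,0],[0,0,0,0,0,0]]' 22 50
```

```text
clock: 28.55
position: [612.6, 236.5, 16.0]
tcp_rot: [[0.462, -0.887, 0.003], [-0.887, -0.462, 0.0], [0.001, -0.003, -1.0]]
ft_force: [-0.2, 0.1, 1.1]
gripper_width: 49.9
clock: 29.55
position: [611.9, 236.3, 87.2]
tcp_rot: [[0.462, -0.887, 0.002], [-0.887, -0.462, -0.0], [0.001, -0.001, -1.0]]
ft_force: [0.6, 0.6, -1.9]
gripper_width: 28.8
```

```bash
python3 -m pendant '[[0,-0.5,0.6,0,0,0],[0,-1,0.1,0,0,-1],[0,-1,0,0,0,-1],[0,-1,0,0,0,-1],[0,-1,0,0,0,-1],[0,-1,0,0,0,-1],[0,-1,0,0,0,-1],[0,-1,0,0,0,-0.1],[0,-1,0,0,0,0],[0,-1,0,0,0,0],[0,-1,0,0,0,0],[0,-1,0,0,0,0],[0,-1,0,0,0,0],[0,-1,0,0,0,0],[0,-1,0,0,0,0],[0,-1,0,0,0,0],[0,-1,0,0,0,0],[0,-1,0,0,0,0],[0,-0.8,0,0,0,0],[0,0,0,0,0,0]]' 22 50
python3 - <<'E'
from h import *
c,im=look("w9.png",36)
E
```

```text
clock: 32.05
position: [597.6, -250.0, 97.1]
tcp_rot: [[-0.188, -0.982, -0.021], [-0.982, 0.188, 0.001], [0.003, 0.02, -1.0]]
ft_force: [-0.7, 1.3, -0.5]
gripper_width: 28.7
TCP [ 597.5 -249.1   97.1] yaw_y 169.2 tilt [-0.021  0.001] w 29.0 fix_tilt_units [-0.01 -0.2 ] t 32.1
[432. 351.] 504 -129 29 9 -51
[328. 268.] 571 -213 34 9 -88
[237. 269.] 635 -225 33 10 68
[444. 242.] 490 -216 43 20 84
[285. 281.] 605 -204 110 46 79
[202. 244.] 653 -243 59 21 82
[366. 245.] 545 -221 69 33 82
```

```bash
python3 -m pendant '[[0.05,0.75,0,-0.01,-0.2,0.25],[0,0,-0.8,0,0,0],[0,0,-0.8,0,0,0],[0,0,-0.7,0,0,0],[0,0,0,0,0,0]]' 22 50
```

```text
clock: 32.72
position: [598.2, -224.9, 38.2]
tcp_rot: [[-0.156, -0.988, -0.001], [-0.988, 0.156, 0.002], [-0.002, 0.001, -1.0]]
ft_force: [0.3, -0.4, -0.8]
gripper_width: 28.7
```

```bash
python3 -m pendant '[[0,-0.2,-0.2,0,0,0],[0,0,-0.35,0,0,0],[0,0,-0.05,0,0,0],[0,0,0,0,0,0]]' 22 50;python3 -m pendant '[[0,0,0,0,0,0],[0,0,0,0,0,0],[0,0,0,0,0,0],[0,0,0.5,0,0,0],[0,0,1,0,0,0],[0,0,1,0,0,0],[0,0,1,0,0,0],[0,0,0.5,0,0,0]]' 40 50
python3 - <<'E'
from h import *
c,im=look("w10.png",36)
E
```

```text
clock: 33.22
position: [599.4, -230.8, 23.9]
tcp_rot: [[-0.156, -0.988, 0.002], [-0.988, 0.156, 0.001], [-0.001, -0.002, -1.0]]
ft_force: [-0.3, 0.2, -1.0]
gripper_width: 28.9
clock: 34.22
position: [599.8, -231.0, 130.7]
tcp_rot: [[-0.156, -0.988, 0.004], [-0.988, 0.156, -0.0], [-0.0, -0.004, -1.0]]
ft_force: [-0.2, -0.3, -0.3]
gripper_width: 40.1
TCP [ 600.4 -231.3  132. ] yaw_y 171.0 tilt [ 0.006 -0.001] w 40.4 fix_tilt_units [0.01 0.05] t 34.275
[413. 286.] 502 -151 24 21 -85
[285. 304.] 612 -151 56 29 79
[216. 259.] 660 -200 34 15 13
[429. 211.] 489 -213 41 19 81
[285. 210.] 599 -231 43 29 81
[353. 221.] 547 -210 90 34 81
[213. 205.] 654 -243 61 21 82
```

View pics/w10.png

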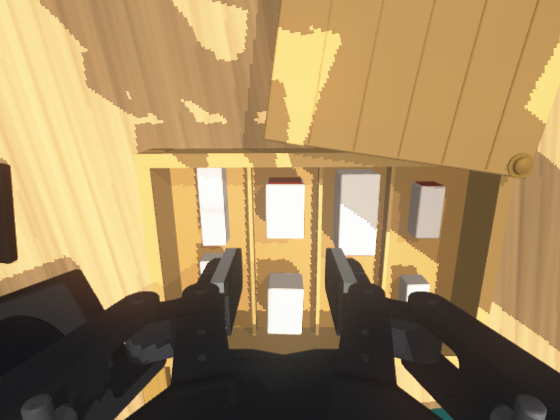

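All three mates are in, flat and in line. Now I'll swing the lid back from its other long edge.

```bash
python3 -m pendant '[[-0.9,-0.7,0,0.01,0.05,0],[-0.9,-0.7,0,0,0,0],[-0.9,-0.7,0,0,0,0],[-0.9,-0.7,0,0,0,0],[-0.9,-0.7,0,0,0,0],[-0.9,-0.7,0,0,0,0],[-0.9,-0.7,0,0,0,0],[-0.9,-0.7,0,0,0,0],[-0.9,-0.7,0,0,0,0],[-0.9,-0.7,0,0,0,0],[-0.9,-0.7,0,0,0,0],[-0.9,-0.6,0,0,0,0],[0,0,0,0,0,0]]' 0 40
python3 - <<'E'
from h import *
c,im=look("w11.png",36)
c,im=shot("top","t3.png")
for n in["lid_free_end","lid_pin"]:
  for r in robot.place_of("top",n)[:2]: print(n,r["p"],unproj(c,np.array(r["location"])*[560,420],55))
E
```

```text
clock: 35.9
position: [319.4, -441.0, 126.1]
tcp_rot: [[-0.154, -0.988, -0.004], [-0.988, 0.154, 0.006], [-0.006, 0.005, -1.0]]
ft_force: [0.7, 0.2, 0.8]
gripper_width: -0.1
TCP [ 320.1 -440.4  126.1] yaw_y 171.2 tilt [-0.004  0.007] w -0.2 fix_tilt_units [-0.06 -0.04] t 35.95
lid_free_end 0.88 [[ 439.2400867  -516.53457964]]
lid_pin 0.58 [[ 436.9074534  -243.71827009]]
```

View pics/t3.png

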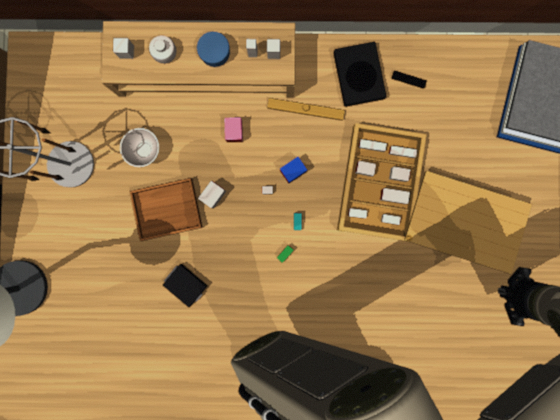

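The lid's free end is at about (439,-516), and the fingers stand clear of its near edge.

```bash
python3 -m pendant '[[0,0,-0.9,-0.06,-0.04,0],[0,0,-1,0,0,0],[0,0,-0.9,0,0,0],[0,0,0,0,0,0]]' 0 40
```

```text
clock: 36.6
position: [325.1, -437.7, 55.4]
tcp_rot: [[-0.144, -0.99, 0.002], [-0.99, 0.144, -0.001], [0.001, -0.002, -1.0]]
ft_force: [-0.2, -0.4, 0.5]
gripper_width: 0.1
```

```bash
python3 -m pendant '[[0,-0.1,-0.15,0,0,0],[0.7,-0.3,-0.02,0,0,0],[0.7,-0.3,-0.02,0,0,0],[0.7,-0.3,-0.02,0,0,0],[0.75,-0.1,-0.02,0,0,0],[0.75,-0.1,-0.02,0,0,0],[0.75,-0.1,-0.02,0,0,0],[0.75,0.1,-0.02,0,0,0],[0.75,0.1,-0.02,0,0,0],[0,0,0,0,0,0]]' 0 40
```

```text
clock: 37.85
position: [479.1, -468.1, 55.4]
tcp_rot: [[-0.142, -0.99, 0.004], [-0.99, 0.142, -0.009], [0.009, -0.005, -1.0]]
ft_force: [0.5, -0.1, 0.0]
gripper_width: 0.1
```

```bash
python3 -m pendant '[[0,0,-0.18,0.05,0,0],[0.85,0.3,-0.02,0,0,0],[0.85,0.35,-0.02,0,0,0],[0.8,0.35,-0.02,0,0,0],[0.6,0.48,-0.02,0,0,0],[0.6,0.48,-0.02,0,0,0],[0.6,0.48,-0.02,0,0,0],[0.47,0.6,-0.02,0,0,0],[0.47,0.6,-0.02,0,0,0],[0,0,0,0,0,0]]' 0 40
python3 - <<'E'
from h import *
c,im=shot("top","t4.png")
for n in["lid_free_end","lid_pin"]:
  for r in robot.place_of("top",n)[:2]: print(n,r["p"],unproj(c,np.array(r["location"])*[560,420],55))
cv2.imwrite("pics/t4c.png",cv2.resize(im[90:290,310:560],None,fx=2.4,fy=2.4))
E
```

```text
clock: 39.1
position: [615.4, -372.6, 48.6]
tcp_rot: [[-0.144, -0.99, 0.004], [-0.99, 0.144, -0.007], [0.006, -0.005, -1.0]]
ft_force: [0.1, -0.1, -0.7]
gripper_width: -0.1
lid_free_end 0.79 [[ 722.75613848 -305.55769965]]
lid_pin 0.61 [[ 446.76616901 -247.75463341]]
```

View pics/t4c.png

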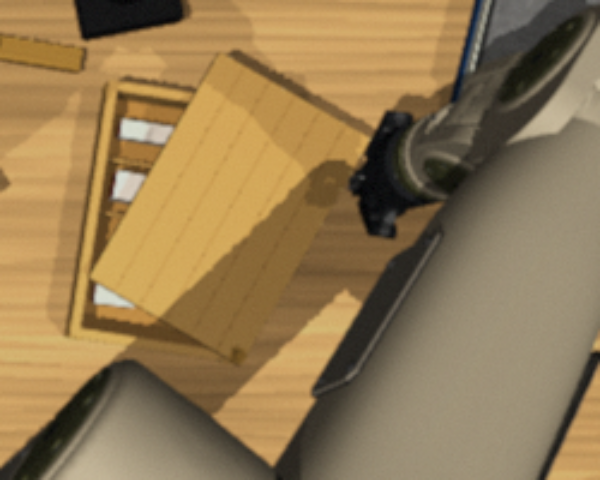

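The lid is at roughly 22° left to close; I'll push on, then measure.

```bash
python3 -m pendant '[[0.44,0.65,0.05,0,0,0],[0.37,0.7,0,0,0,0],[0.28,0.75,0,0,0,0],[0,0,0,0,0,0],[0,0,0,0,0,0]]' 0 40
python3 - <<'E'
from h import *
c,im=shot("top","t5.png")
for n in["lid_free_end","lid_pin"]:
  for r in robot.place_of("top",n)[:2]: print(n,r["p"],unproj(c,np.array(r["location"])*[560,420],55))
cv2.imwrite("pics/t5c.png",cv2.resize(im[100:260,320:480],None,fx=3.6,fy=3.6,interpolation=cv2.INTER_CUBIC))
E
```

```text
clock: 39.88
position: [642.4, -318.8, 50.2]
tcp_rot: [[-0.147, -0.989, 0.003], [-0.989, 0.147, -0.008], [0.007, -0.004, -1.0]]
ft_force: [0.5, 0.1, -0.2]
gripper_width: 0.4
lid_free_end 0.85 [[ 710.31557583 -232.26297143]]
lid_pin 0.78 [[ 439.25690039 -251.86528881]]
lid_pin 0.42 [[538.32745249 245.81219039]]
```

View pics/t5c.png

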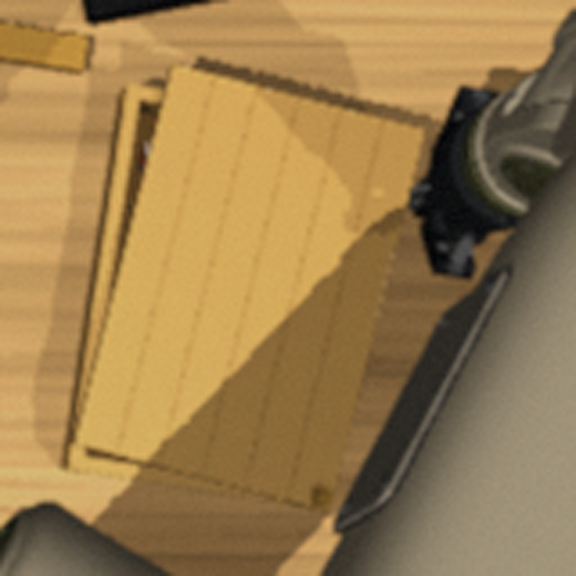

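```bash
python3 -m pendant '[[0.1,0.33,0.02,0,0,0],[0.1,0.33,0,0,0,0],[0,0,0,0,0,0],[0,0,0,0,0,0]]' 0 40
cat >> h.py <<'E'
def lid_angle():
    "heading from top view: lid's left edge vs chest via hough on yellow mask minAreaRect"
    c,im=shot("top","tl.png")
    r=robot.silhouettes("top","lid")
    if r:
        k=max(cv2.findContours(r[0]["region"].astype(np.uint8),0,1)[0],key=cv2.contourArea)
        print("lid rect",cv2.minAreaRect(unproj(c,k[:,0],60).astype(np.float32)))
    for n in["lid_free_end","lid_pin"]:
      for q in robot.place_of("top",n)[:1]: print(n,q["p"],unproj(c,np.array(q["location"])*[560,420],55))
    return c,im
E
python3 - <<'E'
from h import *
c,im=lid_angle()
cv2.imwrite("pics/t6c.png",cv2.resize(im[100:260,320:480],None,fx=3.6,fy=3.6,interpolation=cv2.INTER_CUBIC))
E
```

```text
clock: 40.52
position: [646.8, -303.0, 50.5]
tcp_rot: [[-0.15, -0.989, 0.003], [-0.989, 0.15, -0.008], [0.007, -0.004, -1.0]]
ft_force: [-0.6, 0.4, 0.2]
gripper_width: -0.0
lid rect ((575.7022705078125, -185.43875122070312), (180.86134338378906, 273.0261535644531), 79.28496551513672)
lid_free_end 0.94 [[ 716.01991553 -218.74348831]]
lid_pin 0.57 [[ 438.16175517 -245.24004982]]
```

View pics/t6c.png

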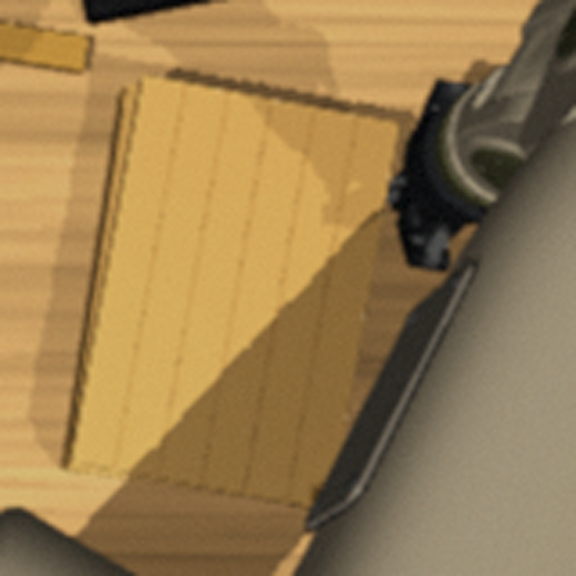

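The lid reads about 0.02 rad short of square; one small nudge, then back off sideways and up.

```bash
python3 -m pendant '[[0.04,0.13,0,0,0,0],[0,0,0,0,0,0],[0,-0.6,0,0,0,0],[0,-0.6,0.5,0,0,0],[0,0,1,0,0,0],[0,0,1,0,0,0],[-0.2,0.5,1,0,0,0],[-0.2,1,0,0,0,-1],[-0.2,1,0,0,0,-1],[-0.2,1,0,0,0,-1],[-0.2,1,0,0,0,-1],[-0.2,1,0,0,0,-1],[-0.2,1,0,0,0,-1],[-0.2,1,0,0,0,-1],[-0.2,1,0,0,0,-1],[-0.2,1,0,0,0,-1],[-0.2,1,0,0,0,0],[-0.2,1,0,0,0,0],[-0.2,1,0,0,0,0]]' 0 40
python3 - <<'E'
from h import *
c,im=lid_angle()
for o in whites(c,im,20):
    if 150<o[0][0]<320 and 140<o[0][1]<270: print(*o)
look()
cv2.imwrite("pics/t7c.png",cv2.resize(im[100:260,320:480],None,fx=3.6,fy=3.6,interpolation=cv2.INTER_CUBIC))
E
```

```text
clock: 43.1
position: [584.0, -29.3, 142.3]
tcp_rot: [[-0.909, -0.417, 0.001], [-0.417, 0.909, -0.014], [0.005, -0.013, -1.0]]
ft_force: [0.4, 1.7, 0.3]
gripper_width: 0.3
lid rect ((569.177001953125, -221.35247802734375), (107.4743881225586, 271.6874694824219), 80.98124694824219)
lid_free_end 0.74 [[ 718.12940513 -205.06965575]]
lid_pin 0.56 [[ 439.22868363 -248.8304595 ]]
[267. 190.] 555 105 26 18 -89
[211. 194.] 543 248 57 43 -35
TCP [584.2 -30.1 142.2] yaw_y 114.7 tilt [ 0.001 -0.014] w -0.1 fix_tilt_units [0.14 0.01] t 43.35
[552. 277.] 549 216 30 18 37
[438. 239.] 556 106 25 20 -87
```

View pics/t7c.png

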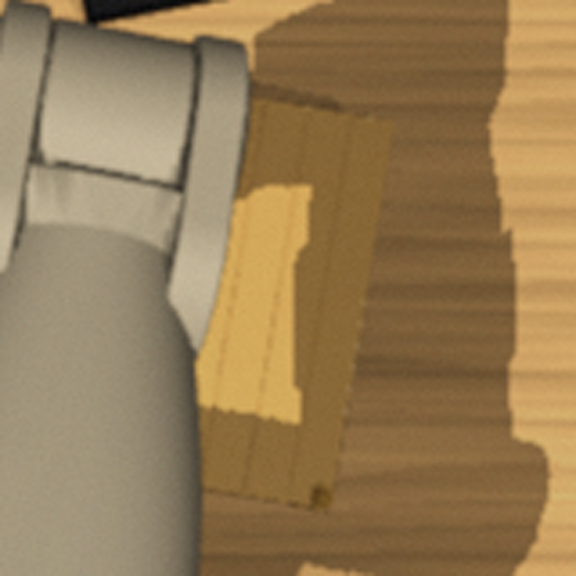

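```bash
python3 -m pendant '[[-0.2,0.9,0,0.14,0,-1],[-0.2,0.9,-0.5,0,0,-1],[-0.2,0.9,-0.8,0,0,-1],[-0.2,0.9,-0.8,0,0,-0.7],[-0.1,0.9,-0.8,0,0,0],[0,0.6,-0.8,0,0,0],[0,0,0,0,0,0]]' 50 40
python3 - <<'E'
from h import *
look("w12.png")
E
```

```text
clock: 44.22
position: [566.4, 90.9, 48.0]
tcp_rot: [[-1.0, -0.018, 0.005], [-0.018, 1.0, -0.003], [-0.005, -0.003, -1.0]]
ft_force: [0.7, 0.5, -0.4]
gripper_width: 50.0
TCP [567.2  90.4  49. ] yaw_y 91.0 tilt [ 0.007 -0.003] w 49.8 fix_tilt_units [0.03 0.07] t 44.275
[357. 272.] 583 135 31 7 23
[311. 221.] 555 106 25 22 -87
[536. 201.] 546 225 69 36 14
```

```bash
python3 -m pendant '[[-0.4,0.65,0,0,0,0],[0,0,-0.7,0,0,0],[0,0,-0.8,0,0,0],[0,0,0,0,0,0]]' 50 40; python3 -m pendant '[[0,0,0,0,0,0],[0,0,0,0,0,0],[0,0,0,0,0,0],[0,0,0,0,0,0],[0,0,0.8,0,0,0],[0,0,1,0,0,0],[0,0,1,0,0,0],[0,0,0,0,0,0]]' 15 40
```

```text
clock: 44.78
position: [559.1, 106.5, 15.3]
tcp_rot: [[-1.0, -0.013, 0.013], [-0.013, 1.0, -0.003], [-0.013, -0.003, -1.0]]
ft_force: [0.5, -0.6, -0.2]
gripper_width: 50.0
clock: 45.78
position: [560.5, 106.5, 90.3]
tcp_rot: [[-1.0, -0.013, 0.017], [-0.013, 1.0, -0.002], [-0.017, -0.003, -1.0]]
ft_force: [0.6, 0.1, -0.7]
gripper_width: 24.1
```

```bash
python3 -m pendant '[[-0.1,0.6,0,0,-0.16,0],[-0.2,1,0,0,0,1],[-0.2,1,0,0,0,1],[-0.2,1,0,0,0,0],[-0.2,1,0,0,0,0],[-0.2,1,0,0,0,0],[-0.2,1,0,0,0,0],[-0.2,1,0,0,0,0],[-0.2,1,0,0,0,0],[-0.2,1,0,0,0,0],[-0.2,1,0,0,0,0],[-0.2,0.7,0,0,0,0],[0,0,0,0,0,0]]' 15 40
python3 - <<'E'
from h import *
c,im=look("w13.png")
r=robot.silhouettes("top","tray") if 0 else None
E
```

```text
clock: 47.4
position: [483.3, 404.0, 71.8]
tcp_rot: [[-0.973, -0.232, 0.014], [-0.232, 0.973, 0.0], [-0.014, -0.003, -1.0]]
ft_force: [-0.5, 0.2, -1.3]
gripper_width: 23.9
TCP [483.5 403.2  71.8] yaw_y 103.4 tilt [ 0.014 -0.   ] w 23.9 fix_tilt_units [0.   0.13] t 47.45
[283. 254.] 501 408 35 35 -74
[ 33. 256.] 545 239 95 49 -37
```

View pics/w13.png

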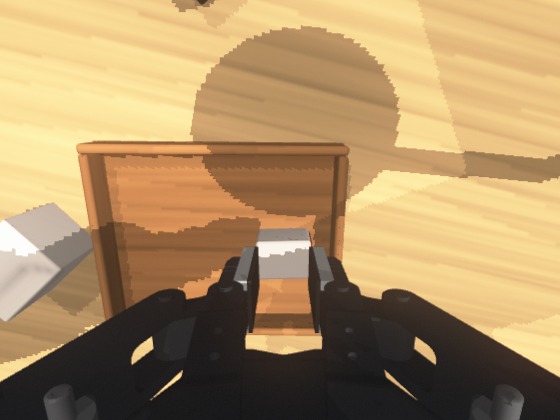

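The stub is held inside the tray at tray y of about 43. I'll shift it 8 mm inward, lower and release.

```bash
python3 -m pendant '[[0.2,-0.35,-0.5,0,0.1,0],[0,0,-0.8,0,0,0],[0,0,-0.6,0,0,0],[0,0,-0.05,0,0,0],[0,0,0,0,0,0]]' 15 40;python3 -m pendant '[[0,0,0,0,0,0],[0,0,0,0,0,0],[0,0,0,0,0,0],[0,0,0.5,0,0,0],[0,0,1,0,0,0],[0,0,1,0,0,0],[0,0,1,0,0,0],[0,0,0.3,0,0,0]]' 36 40
python3 - <<'E'
from h import *
c,im=look("w14.png",26)
E
```

```text
clock: 48.08
position: [491.6, 390.8, 21.3]
tcp_rot: [[-0.974, -0.226, 0.004], [-0.226, 0.974, 0.004], [-0.004, 0.003, -1.0]]
ft_force: [-3.0, 3.0, 6.4]
gripper_width: 23.6
clock: 49.08
position: [491.9, 388.0, 119.8]
tcp_rot: [[-0.975, -0.224, 0.002], [-0.224, 0.975, 0.002], [-0.003, 0.001, -1.0]]
ft_force: [0.8, -0.1, -0.5]
gripper_width: 35.9
TCP [491.9 388.1 120. ] yaw_y 102.9 tilt [0.003 0.002] w 36.1 fix_tilt_units [-0.02  0.03] t 49.125
[518. 341.] 559 616 76 14 70
[228. 270.] 549 355 40 11 -2
[287. 205.] 486 390 25 22 -77
[ 92. 231.] 542 245 82 46 -37
```

```bash
python3 -m pendant '[[0.2,-0.6,0,0,0,-1],[0.3,-0.8,0,0,0,-1],[0.3,-0.8,0,0,0,-1],[0.3,-0.8,0,0,0,-1],[0.3,-0.8,0,0,0,-1],[0.3,-0.8,-0.1,0,0,-1],[0.2,-0.7,0,0,0,-1],[0.1,-0.4,0,0,0,-1],[0,0,0,0,0,0]]' 54 60
python3 - <<'E'
from h import *
c,im=look("w15.png",42)
E
```

```text
clock: 50.25
position: [538.5, 239.8, 109.6]
tcp_rot: [[-0.804, 0.595, -0.008], [0.595, 0.804, -0.002], [0.005, -0.006, -1.0]]
ft_force: [0.1, 0.0, -0.5]
gripper_width: 53.7
TCP [538.3 240.2 109.6] yaw_y 53.6 tilt [-0.008 -0.002] w 53.6 fix_tilt_units [ 0.02 -0.08] t 50.3
[204. 272.] 534 171 39 11 -59
[363. 272.] 601 264 38 10 -9
[295. 217.] 540 248 60 41 -35
[553. 212.] 643 390 62 11 -24
[426.  20.] 488 382 23 19 -76
```

```bash
python3 -m pendant '[[0.1,0.3,0,0,-0.08,0.2],[0,0,-1,0,0,0],[0,0,-0.6,0,0,0],[0,0,0,0,0,0]]' 54 60
python3 - <<'E'
from h import *
c,im=look("w16.png",42)
E
```

```text
clock: 50.8
position: [540.7, 251.2, 68.4]
tcp_rot: [[-0.822, 0.569, 0.002], [0.569, 0.822, -0.001], [-0.002, 0.0, -1.0]]
ft_force: [0.5, -0.5, 0.9]
gripper_width: 54.3
TCP [541.  251.3  69.1] yaw_y 55.3 tilt [ 0.003 -0.001] w 53.9 fix_tilt_units [0.01 0.03] t 50.85
[363. 272.] 581 280 31 9 -12
[204. 271.] 528 204 32 9 -57
[278. 243.] 539 249 63 41 -35
[442.  15.] 488 379 27 19 -76
```

```bash
python3 -m pendant '[[-0.02,-0.14,0,0,0,0],[0,0,-0.7,0,0,0],[0,0,-0.7,0,0,0],[0,0,-0.4,0,0,0],[0,0,0,0,0,0]]' 54 60;python3 -m pendant '[[0,0,0,0,0,0],[0,0,0,0,0,0],[0,0,0,0,0,0],[0,0,0,0,0,0],[0,0,0.8,0,0,0],[0,0,1,0,0,0],[0,0,0.8,0,0,0],[0,0,0,0,0,0]]' 34 70
```

```text
clock: 51.48
position: [543.6, 248.1, 27.3]
tcp_rot: [[-0.823, 0.568, 0.01], [0.568, 0.823, 0.001], [-0.008, 0.007, -1.0]]
ft_force: [0.0, -0.8, 0.5]
gripper_width: 53.9
clock: 52.48
position: [542.8, 247.8, 94.2]
tcp_rot: [[-0.823, 0.568, 0.008], [0.568, 0.823, 0.001], [-0.007, 0.005, -1.0]]
ft_force: [-0.3, 0.6, -3.0]
gripper_width: 40.2
```

```bash
python3 -m pendant '[[0,0.3,0.1,0,-0.07,1],[-0.2,0.5,0,0,0,1],[-0.2,0.5,0,0,0,1],[-0.2,0.5,0,0,0,1],[-0.2,0.5,0,0,0,1],[-0.2,0.5,0,0,0,1],[-0.1,0.3,0,0,0,1],[-0.1,0.2,0,0,0,1],[0,0,0,0,0,0]]' 34 70
python3 - <<'E'
from h import *
c,im=look("w17.png",26)
E
```

```text
clock: 53.6
position: [505.9, 330.3, 84.4]
tcp_rot: [[-0.966, -0.257, -0.002], [-0.257, 0.966, 0.002], [0.001, 0.003, -1.0]]
ft_force: [-0.3, 0.6, -2.8]
gripper_width: 40.3
TCP [505.9 330.   84.3] yaw_y 104.8 tilt [-0.002  0.002] w 40.3 fix_tilt_units [-0.02 -0.02] t 53.65
[374. 219.] 486 388 29 22 -75
[278. 265.] 534 336 99 97 15
```

```bash
python3 -m pendant '[[0.1,0,-0.6,0,0,0],[0,0,-0.8,0,0,0],[0,0,-0.45,0,0,0],[0,0,-0.05,0,0,0],[0,0,0,0,0,0]]' 34 70
```

```text
clock: 54.28
position: [509.3, 329.1, 34.6]
tcp_rot: [[-0.968, -0.25, -0.001], [-0.25, 0.968, 0.003], [0.0, 0.004, -1.0]]
ft_force: [-0.5, 0.2, -2.4]
gripper_width: 40.0
```

```bash
python3 -m pendant '[[0,0,-0.05,0,0,0],[0,0,0,0,0,0]]' 34 70;python3 -m pendant '[[0,0,0,0,0,0],[0,0,0,0,0,0],[0,0,0,0,0,0],[0,0,0.5,0,0,0],[0,0,1,0,0,0],[0,0,1,0,0,0],[0,0,1,0,0,0],[-0.5,0.5,1,0,0,0],[-1,1,0.5,0,0,0],[-1,1,0.5,0,0,0],[-1,1,0,0,0,0],[-1,1,0,0,0,0],[-1,1,0,0,0,0],[-1,1,0,0,0,0],[-1,1,0,0,0,0],[-1,1,0,0,0,0],[-1,1,0,0,0,0],[0,0,0,0,0,0]]' 54 40
python3 - <<'E'
from h import *
c,im=lid_angle()
for o in whites(c,im,40):
    if 120<o[0][0]<320 and 140<o[0][1]<270: print(*o)
# edge directions: lid left edge
g=cv2.GaussianBlur(cv2.cvtColor(im,cv2.COLOR_BGR2GRAY),(0,0),.7)
m=np.zeros_like(g); m[105:255,330:450]=g[105:255,330:450]
for l in cv2.createLineSegmentDetector().detect(m)[0][:,0]:
    a=l.reshape(2,2); w=unproj(c,a,60); d=w[1]-w[0]
    if np.hypot(*d)>60: print(w.round().tolist(),round(np.degrees(np.arctan2(d[1],d[0]))%180,1))
print(robot.state()["position"],robot.state()["clock"])
for n in["pad_case","bowl","paperweight"]:
  for r in robot.place_of("top",n)[:2]: print(n,round(r["p"],2),unproj(c,np.array(r["location"])*[560,420],0).round()[0])
E
```

```text
clock: 54.52
position: [509.3, 329.1, 34.7]
tcp_rot: [[-0.969, -0.249, -0.001], [-0.249, 0.968, 0.004], [-0.0, 0.004, -1.0]]
ft_force: [0.4, 0.2, -2.1]
gripper_width: 40.2
clock: 56.78
position: [267.5, 574.5, 191.3]
tcp_rot: [[-0.969, -0.245, 0.013], [-0.245, 0.969, 0.015], [-0.016, 0.011, -1.0]]
ft_force: [-0.4, -0.1, -0.2]
gripper_width: 53.9
lid rect ((575.5265502929688, -184.4781951904297), (184.0321044921875, 277.32012939453125), 80.83690643310547)
lid_free_end 0.92 [[ 709.42024082 -213.28575621]]
lid_pin 0.74 [[ 438.17971928 -247.1712876 ]]
[155. 215.] 486 384 25 20 -75
[177. 207.] 508 329 57 43 15
[139. 150.] 657 423 99 85 -10
[[400.0, -345.0], [765.0, -348.0]] 179.6
[[763.0, -49.0], [397.0, -51.0]] 0.3
[[768.0, -345.0], [765.0, -53.0]] 90.6
[[394.0, -54.0], [397.0, -342.0]] 90.5
[[723.0, -118.0], [456.0, -75.0]] 170.9
[[696.0, -294.0], [724.0, -124.0]] 80.5
[[732.0, -139.0], [702.0, -318.0]] 80.4
[[445.0, -254.0], [693.0, -296.0]] 170.4
[[703.0, -309.0], [451.0, -266.0]] 170.3
[[461.0, -67.0], [710.0, -105.0]] 171.5
[269.95911594 572.44727955 190.91029917] 56.975
pad_case 0.73 [315. 307.]
pad_case 0.56 [492. 389.]
bowl 0.97 [661. 429.]
bowl 0.57 [770.  12.]
paperweight 0.94 [764.   8.]
```

Run:
```python
from cell import robot
print(robot.job_done())
```

```text
the job is handed in; nothing more can be done
None
```

The job is handed in at about 57 s, and my last checks found everything in place.

- **Lid:** I swung it open to about 1.7 rad and, once the mates were in, back over the chest. The last top view puts its edges within about 0.01–0.02 rad of square to the chest.
- **Twins:** Mates a, b and c lie flat in line with their twins, about 80–85 mm centre to centre. Mate_d was absent. Mate_c had been knocked about 35 mm aside before I reached it; I found that in the wrist view and picked it up where it lay. I measured the mates before closing the lid; afterwards they were hidden and not checked again.
- **Odd seals:** The big one and the stub lie in the tray, well inside the walls. When I set the stub down there was a brief contact force of about 8 N.
- **Bystanders:** In the last top view the bowl and paperweight read within about 10 mm of where they started. The pad case was not measured at the start, only estimated from the first picture, and it reads within about 5 mm of that.
- **Not viewed:** The 16-picture limit was reached, so the final state was checked only by measurements, with no failed or conflicting readings.

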